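Roll down the freshly glued blue laminate sample

TASK

The blue laminate sample has just been glued on its springy pad: take the twin-wheel hand roller by its upright wooden handle, press it down on the striped end of the blue sheet and roll it straight along the sheet's middle to the other end in one pass, pressed all the way with a steady, moderate force that sinks the sheet by about 6 mm. Then stand the roller upright on the bare worktop and let go; do not touch the oak sheet with it.

Things in the scene. Friction and masses are not known exactly. Their poses are not given: they have to be found in the camera images.
- roller: hand roller standing by itself on two orange wheels (diameter 36, width 50 mm, axles 44 mm apart); aluminium frame 74 x 68 mm, top 46 mm up; upright wooden handle in its middle, 44 mm (x) by 22 mm (y), from 46 to 101 mm up: grip it across y. 0.3 kg. Origin: midway between the wheels, level with their undersides (z = 0 on the worktop); x: rolling direction (rolls either way), y along the axles, z up
- blue_tray: black fixed tray, 212 x 104 mm, rim 16 mm high; in it a blue sheet, 194 x 86 mm, top 30 mm above the worktop, on a springy pad that gives evenly straight down: 2 N to start, then 1 N per mm, firm stop 12 mm down; springs back. Origin: centre of the tray's underside; z up, x along the sheet from its red-striped end (stripe at x = -88 mm) to the plain end
- oak_tray: black fixed tray, 212 x 104 mm, rim 16 mm high; in it a pale oak (light wood) sheet, 194 x 86 mm, top 30 mm above the worktop, on a springy pad like the blue one's; to be left alone. Origin: centre of the tray's underside; z up, x along the sheet from its red-striped end (stripe at x = -88 mm) to the plain end
- front_wheel (a joint): turning angle of one of the roller's orange wheels (rad, 0 at the start, either sign, grows by 1 rad per 18 mm rolled); the wheels turn freely, with just enough friction to stay still when the roller stands

How it is judged:
On the way, in this order (a step that is already met when the one before it is completed fails the run):
1. roller pressed down on the striped end of the blue sheet, sinking it by 2 mm or more (x of roller in the frame of blue_tray between -0.105 and -0.055 m and y of roller in the frame of blue_tray between -0.02 and 0.02 m and z of roller in the frame of blue_tray below 0.028 m and angle between the x axis of roller and the x axis of blue_tray, either way round below 0.26 rad and contact force between roller and blue_tray above 0.5 N), for 0.06 s.
2. still pressed 2 mm or more between the striped end and the middle (x of roller in the frame of blue_tray between -0.047 and -0.02 m and y of roller in the frame of blue_tray between -0.02 and 0.02 m and z of roller in the frame of blue_tray below 0.028 m and angle between the x axis of roller and the x axis of blue_tray, either way round below 0.26 rad and contact force between roller and blue_tray above 0.5 N), for 0.06 s.
3. still pressed 2 mm or more at the middle (x of roller in the frame of blue_tray between -0.013 and 0.013 m and y of roller in the frame of blue_tray between -0.02 and 0.02 m and z of roller in the frame of blue_tray below 0.028 m and angle between the x axis of roller and the x axis of blue_tray, either way round below 0.26 rad and contact force between roller and blue_tray above 0.5 N), for 0.06 s.
4. still pressed 2 mm or more past the middle (x of roller in the frame of blue_tray between 0.02 and 0.047 m and y of roller in the frame of blue_tray between -0.02 and 0.02 m and z of roller in the frame of blue_tray below 0.028 m and angle between the x axis of roller and the x axis of blue_tray, either way round below 0.26 rad and contact force between roller and blue_tray above 0.5 N), for 0.06 s.
5. still pressed 2 mm or more at the plain end, the wheels having turned by 4.5 rad or more (rolled, not dragged or dabbed) (x of roller in the frame of blue_tray between 0.055 and 0.105 m and y of roller in the frame of blue_tray between -0.02 and 0.02 m and z of roller in the frame of blue_tray below 0.028 m and angle between the x axis of roller and the x axis of blue_tray, either way round below 0.26 rad and contact force between roller and blue_tray above 0.5 N and (value of joint front_wheel above 4.5 rad or value of joint front_wheel below -4.5 rad)), for 0.06 s.
At the end, for the whole second after the job is handed in: the roller stands upright (within 8 degrees) and at rest with its wheels on the bare worktop (within 6 mm of its height), clear of both trays, released (height (world z) of roller between -0.006 and 0.006 m and angle between roller's own z axis and vertical below 0.15 rad and linear speed of roller below 0.02 m/s); the robot touches nothing.
It fails at once if roller presses the blue sheet or its tray with more than 25 N (contact force between roller and blue_tray above 25 N).
It fails at once if roller touches the oak sheet or its tray (contact force between roller and oak_tray above 1 N).
It fails at once if the roller is tipped over (angle between roller's own z axis and vertical above 0.7 rad).
It also fails if it takes over 58 s, if anything falls off the work surface, if the arm or the gripper's body presses on something with over 40 N, if the wrist force passes 120 N, or if a joint passes its speed limit or range.

ROBOT

A 7-joint arm with a two-finger parallel gripper is mounted at the origin on a cart in front of the work surface, level with it; the furniture and walls round the work are solid. World frame = base frame: x ahead of the robot, y to its left, z up, the work surface at z = 0. Lengths are in m, angles in rad, forces in N, time in s.
With the tool pointing down it reaches from about 0.4 to 0.85 m from the base axis. Payload 10.4 kg.
Tool frame: the origin (TCP) lies at the very end of the fingers, on their centre line; the grasp point (between the pads) lies 19 mm behind it; z points along the fingers, y is the line along which they close (so a half turn about z gives the same grasp; the last joint's range is limited). The gripper opens to 87 mm and grips with 3 to 60 N. Pads are 19 mm wide; open, the fingers measure 117 mm over their backs; the gripper's body (75 mm by 190 mm) begins 51 mm behind the grasp point.
Start: joints at [1.138, 0.332, -0.065, 1.46, 0.022, 1.35, -0.088], TCP at [0.249, -0.573, 0.223] pointing down, gripper open.
Joint ranges: [-2.6, 2.6], [-0.5, 2.12], [-1.47, 1.34], [0.16, 2.42], [-1.27, 4.41], [0.06, 2.06], [-2.6, 2.6]. Speed limits (rad/s): [2.22, 2.22, 2.79, 2.79, 3.14, 3.14, 3.14].

INTERFACE

Orientations are given as a unit quaternion [x, y, z, w].
In Python, from bench import r gives the robot as it stands.
- The arm moves only by the shell command python3 -m crank 'ROWS' [FORCE]. ROWS is JSON, a list that holds one entry, the list of rows, each a list of 5 numbers: the shift along the tool's x, y, z in mm, then the turn about the tool's z in degrees, then the opening, from -1 (shut) to 1 (fully open). A call has 1 to 20 rows; each row is the pose to reach, as a shift and turn from the pose commanded when the call began, along the tool's axes at that moment; what a row does not reach only later rows make up. A row lasts 1/10 s, in which the tool goes at most 50 mm and 8.59 degrees, less where a joint would pass 70% of its speed; a pose out of reach is approached as far as the arm can. A call with a gripper value outside its range is refused whole. The fingers move at their own pace and stop on an object; FORCE is the grip in N (left out, the last holds). Time passes only in rows, so rows that repeat a pose let the fingers close. It gives the time, the measured TCP pose, the force, the opening and the grip force at its end, in the units of the state.
- r.read_state(): the state, without advancing time (a new reading comes with each control period).
- r.camera(name): name is "scene" or "side" or "wrist"; returns a dict with "image" (420x560x3 uint8, red, green, blue), "vfov" (degrees; the focal length in pixels is half the picture's height over the tangent of half this angle, whatever the lens; pixels are square), "cx", "cy" (the principal point, pixels), "eye" and "attitude" of the camera in the world. Camera axes: x right, y down, z forward; pixel columns grow to the right and rows downward; lengths in m; the calibration is good to about 2 mm. A picture is of the moment at which its call begins. There is no depth.
- r.close_job(): hands the job in; it is judged then, once.
The state is a dict: "time": time; "joint_positions": joint angles; "joint_vel": joint speeds; "joint_torque": joint torques, N m; "ee_pos": TCP position; "eef_rot": TCP orientation; "ft_force": force on the tool from outside, world axes, zero at the start; "torque": the same for the moment, N m; "width": finger opening in m; "grip_force": force on a finger pad.
Only numpy, scipy, OpenCV 4.12 (cv2) and the standard library are available. Lean on these libraries where they do the work, as an engineer would, in place of code of your own. Each camera call takes 0.05 s, during which the arm holds its last target. There are 200 camera calls.

## Working session

There is one attempt and no reset: what is moved stays moved. The work goes in short steps, Python scripts to look and compute and a shell command to move; the robot and the scene stay as the last step left them, time stands still between calls to the robot, and variables do not carry over. Pictures are saved under pics/ and viewed, at most 10 in all, crops included, and the job is handed in when it is done.

```bash
mkdir -p pics; cat > h.py <<'E'
import numpy as np, cv2, json
from bench import r
from scipy.spatial.transform import Rotation as R
def snap(name,fn):
    c=r.camera(name); cv2.imwrite(f'pics/{fn}.png',c['image'][:,:,::-1])
    json.dump({k:(np.array(v).tolist()) for k,v in c.items() if k!='image'},open(f'pics/{fn}.json','w')); return c
def ray(fn,u,v,z):
    c=json.load(open(f'pics/{fn}.json')); f=210/np.tan(np.radians(c['vfov'])/2)
    A=np.array(c['attitude']); A=R.from_quat(A).as_matrix() if A.size==4 else A.reshape(3,3)
    d=A@np.array([(u-c['cx'])/f,(v-c['cy'])/f,1]); e=np.array(c['eye']); return e+d*(z-e[2])/d[2]
E
python3 - <<'E'
from h import *
for n in('scene','side','wrist'):
    c=snap(n,n+'0'); print(n,{k:v for k,v in c.items() if k!='image'})
s=r.read_state(); print(s)
a=cv2.imread('pics/scene0.png'); b=cv2.imread('pics/side0.png')
E
ls
```

```text
scene {'vfov': 57.877436069892134, 'cx': 280.6705401236381, 'cy': 210.58421113357312, 'eye': array([0.19830266, 0.66438013, 0.46715475]), 'attitude': array([-0.19162153,  0.84267554, -0.49128365,  0.10871752])}
side {'vfov': 55.04102873380712, 'cx': 280.15238015985244, 'cy': 206.2476554003573, 'eye': array([0.1628709 , 0.69432716, 0.35117709]), 'attitude': array([-0.19864717,  0.80353681, -0.54668041,  0.12652442])}
wrist {'vfov': 64.16698754989575, 'cx': 283.0192368373879, 'cy': 211.3871204178807, 'eye': array([ 0.31501701, -0.54401639,  0.3845145 ]), 'attitude': array([ 0.82867281, -0.54334306, -0.07424247,  0.11210593])}
{'time': 0.15, 'joint_positions': array([ 1.1384081 ,  0.33273406, -0.06471388,  1.46077987,  0.02159546,
        1.34991087, -0.08849823]), 'joint_vel': array([ 0.00139336, -0.00252734,  0.00067766, -0.00412324,  0.00033819,
        0.0008437 , -0.00036895]), 'joint_torque': array([ 1.10260466e-03, -6.23635268e+01,  2.47351936e-02, -3.90138209e+01,
       -6.13601902e-02,  3.74615612e-02, -1.54021105e-06]), 'ee_pos': array([ 0.24889202, -0.57296238,  0.22191712]), 'eef_rot': array([ 9.79079174e-01,  2.03478863e-01, -1.35998693e-04, -5.51967708e-04]), 'ft_force': array([ 0.7152061 ,  0.16081438, -0.44082707]), 'torque': array([-0.01012053, -0.00924821, -0.01133486]), 'grip_force': 0.0, 'width': 0.08720484637415449}
h.py
pics
```

View pics/scene0.png

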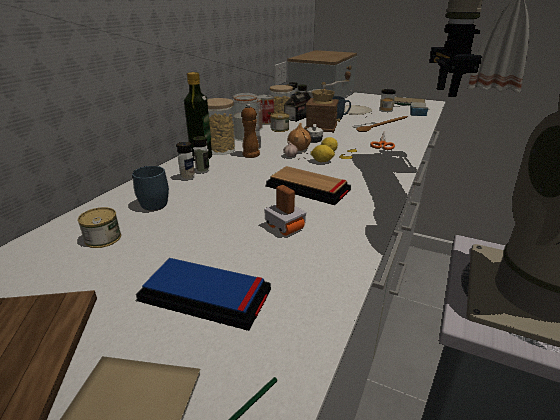

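View pics/side0.png

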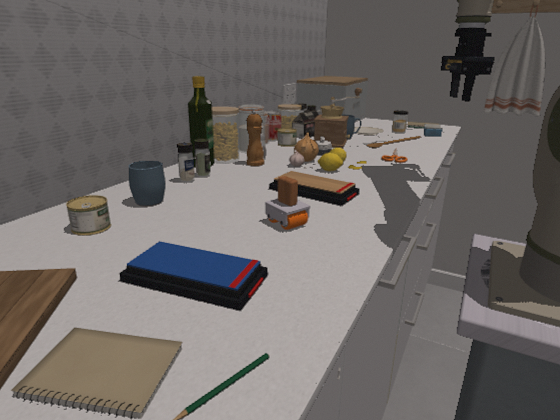

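The scene view shows the blue tray around (205,290) with its striped end at right (255,293), the roller at (286,212) and the oak tray at (308,184). The side view agrees. I'll enlarge these areas.

```bash
python3 - <<'E'
from h import *
a=cv2.imread('pics/scene0.png'); b=cv2.imread('pics/side0.png')
z=lambda im,x,y,w,h,s:cv2.resize(im[y:y+h,x:x+w],None,fx=s,fy=s,interpolation=cv2.INTER_CUBIC)
L=np.hstack([z(a,130,250,160,90,2.5),z(b,115,235,160,90,2.5)])
M=np.hstack([z(a,255,160,100,80,4),z(b,255,165,100,80,4)])
cv2.imwrite('pics/c1.png',np.vstack([L,M]))
E
```

```text
(no output)
```

View pics/c1.png

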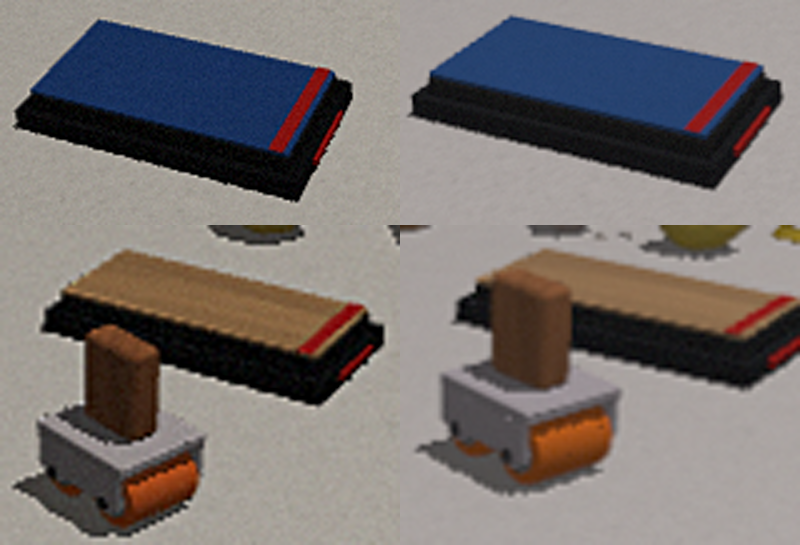

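```bash
python3 - <<'E'
from h import *
S=lambda p:(p[0]/2.5+130,p[1]/2.5+250); D=lambda p:((p[0]-400)/2.5+115,p[1]/2.5+235)
S4=lambda p:(p[0]/4+255,(p[1]-225)/4+160); D4=lambda p:((p[0]-400)/4+255,(p[1]-225)/4+165)
def show(n,fn,f,pts,z):
    P=np.array([ray(fn,*f(p),z) for p in pts])[:,:2]; print(n); print(P.round(4).tolist(),'ctr',P.mean(0).round(4))
    for i in range(len(P)):
        d=P[(i+1)%len(P)]-P[i]; print('  len',np.linalg.norm(d).round(4),'ang',np.degrees(np.arctan2(d[1],d[0])).round(1))
    return P
show('blue sc','scene0',S,[(98,20),(335,71),(290,155),(32,93)],.03)
show('blue si','side0',D,[(513,17),(763,63),(712,135),(428,75)],.03)
show('oak sc','scene0',S4,[(124,249),(367,306),(316,357),(60,293)],.03)
show('frame sc','scene0',S4,[(37,420),(127,461),(206,435)],.046)
show('frame si','side0',D4,[(441,376),(510,410),(620,392)],.046)
show('handle sc','scene0',S4,[(84,332),(135,357),(160,346),(108,323)],.101)
show('handle si','side0',D4,[(491,278),(521,291),(572,283),(540,268)],.101)
s=r.read_state();print(R.from_quat(s['eef_rot']).as_matrix().round(3),s['ee_pos'])
E
```

```text
blue sc
[[0.6397, 0.2264], [0.4492, 0.2009], [0.4368, 0.2861], [0.6255, 0.312]] ctr [0.5378 0.2564]
  len 0.1922 ang -172.4
  len 0.086 ang 98.3
  len 0.1905 ang 7.8
  len 0.0867 ang -80.6
blue si
[[0.6339, 0.2273], [0.4484, 0.2], [0.4327, 0.2853], [0.6241, 0.3132]] ctr [0.5348 0.2564]
  len 0.1874 ang -171.6
  len 0.0868 ang 100.4
  len 0.1934 ang 8.3
  len 0.0865 ang -83.5
oak sc
[[0.6273, -0.2786], [0.4376, -0.2615], [0.4443, -0.1731], [0.6345, -0.1887]] ctr [ 0.5359 -0.2255]
  len 0.1905 ang 174.9
  len 0.0886 ang 85.6
  len 0.1908 ang -4.7
  len 0.0902 ang -94.6
frame sc
[[0.5523, 0.0022], [0.4876, 0.0211], [0.4598, -0.0239]] ctr [ 4.999e-01 -2.000e-04]
  len 0.0674 ang 163.8
  len 0.0528 ang -121.8
  len 0.0961 ang 15.7
frame si
[[0.5457, 0.0093], [0.4931, 0.0332], [0.4549, -0.0157]] ctr [0.4979 0.0089]
  len 0.0577 ang 155.5
  len 0.0621 ang -128.0
  len 0.0941 ang 15.4
handle sc
[[0.5286, -0.0101], [0.491, 0.0052], [0.4843, -0.0126], [0.5217, -0.0262]] ctr [ 0.5064 -0.0109]
  len 0.0406 ang 157.9
  len 0.0191 ang -110.6
  len 0.0398 ang -19.9
  len 0.0175 ang 66.6
handle si
[[0.5215, 0.0006], [0.4988, 0.0119], [0.4822, -0.0123], [0.5073, -0.027]] ctr [ 0.5024 -0.0067]
  len 0.0253 ang 153.5
  len 0.0294 ang -124.4
  len 0.029 ang -30.3
  len 0.031 ang 62.7
[[ 0.917  0.398 -0.   ]
 [ 0.398 -0.917  0.001]
 [-0.    -0.001 -1.   ]] [ 0.24889202 -0.57296238  0.22191712]
```

```bash
python3 -m crank '[[[50,-45,0,0,1],[95,-85,0,8,1],[140,-127,0,16,1],[185,-168,0,24,1],[230,-208,0,32,1],[275,-249,0,40,1],[320,-290,0,48,1],[365,-331,0,48,1],[410,-372,0,48,1],[440,-400,0,48,1],[458,-415,0,48,1],[458,-415,0,48,1],[458,-415,0,48,1],[458,-415,0,48,1],[458,-415,0,48,1]]]'
python3 - <<'E'
from h import *
c=snap('wrist','w1'); s=r.read_state(); print(s['ee_pos'],s['time'],s['joint_positions']); print(R.from_quat(s['eef_rot']).as_matrix().round(3)); print(c['eye'],s['ft_force'])
E
```

```text
time: 1.65
ee_pos: [0.5037, -0.0098, 0.2222]
eef_rot: [0.977, -0.212, -0.0, 0.0]
ft_force: [-0.3, -1.1, -0.4]
width: 0.0874
grip_force: 0.0
[ 0.50346917 -0.01091423  0.22222451] 1.7 [ 0.45992356  0.10298413 -0.55961837  1.75031232  0.05695776  1.30506663
 -2.11156457]
[[ 0.91  -0.415 -0.001]
 [-0.415 -0.91  -0.   ]
 [-0.     0.001 -1.   ]]
[ 0.56931796 -0.0397544   0.38483499] [-0.0722061  -0.46315465 -0.50708732]
```

View pics/w1.png

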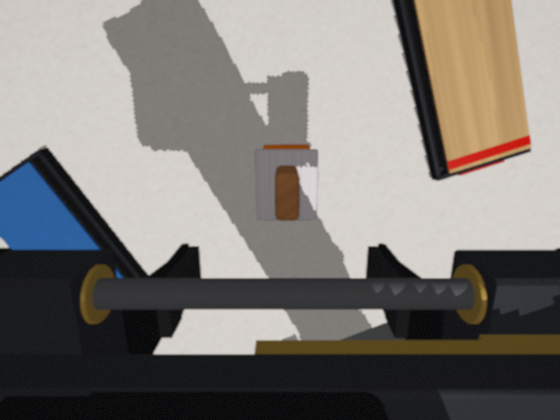

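Wrist view: the roller frame spans about (256..318, 150..220) and the handle top is near (287,193), roughly aligned with the tool. The blue tray is at lower left and oak at upper right. I'll zoom in for exact edges.

```bash
python3 - <<'E'
from h import *
a=cv2.imread('pics/w1.png'); cv2.imwrite('pics/c2.png',cv2.resize(a[138:233,240:335],None,fx=6,fy=6,interpolation=cv2.INTER_CUBIC))
E
```

```text
(no output)
```

View pics/c2.png

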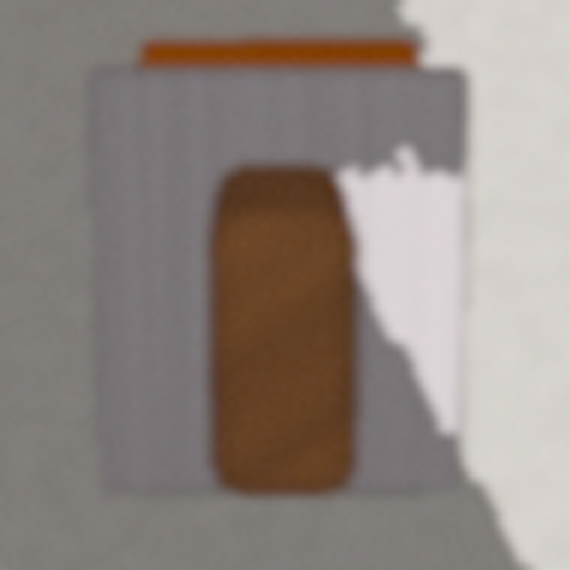

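```bash
python3 - <<'E'
from h import *
f=lambda p:(p[0]/6+240-.4,p[1]/6+138-.4)
s=r.read_state();Rm=R.from_quat(s['eef_rot']).as_matrix();t=np.array([0.50346917,-0.01091423,0])
def show(n,pts,z):
    P=np.array([ray('w1',*f(p),z) for p in pts]);T=(P-t)@Rm; print(n,P.round(4)[:,:2].tolist(),'ctr',P.mean(0).round(4));print(' in tool',(T*1000).round(1)[:,:2].tolist(),(T.mean(0)*1000).round(1))
show('frame',[(93,70),(466,70),(461,492),(102,493)],.046)
show('handle',[(213,225),(350,225),(352,490),(215,490)],.101)
E
```

```text
frame [[0.5539, -0.0023], [0.5282, -0.0588], [0.461, -0.0295], [0.487, 0.0282]] ctr [ 0.5075 -0.0156  0.046 ]
 in tool [[42.3, -28.8], [42.4, 33.3], [-30.9, 34.6], [-31.3, -28.7]] [  5.6   2.6 -46. ]
handle [[0.5297, -0.0145], [0.5217, -0.0322], [0.4855, -0.0166], [0.4939, 0.0018]] ctr [ 0.5077 -0.0154  0.101 ]
 in tool [[25.3, -7.6], [25.4, 11.9], [-14.0, 12.7], [-14.0, -7.5]] [   5.7    2.4 -101. ]
```

```bash
python3 -m crank '[[[6,2.5,0,0,1],[6,2.5,30,0,1],[6,2.5,60,0,1],[6,2.5,90,0,1],[6,2.5,120,0,1],[6,2.5,145,0,1],[6,2.5,160,0,1],[6,2.5,166,0,1],[6,2.5,166,0,1],[6,2.5,166,0,1]]]'
python3 -m crank '[[[0,0,0,0,-1],[0,0,0,0,-1],[0,0,0,0,-1],[0,0,0,0,-1],[0,0,0,0,-1],[0,0,0,0,-1],[0,0,0,0,-1],[0,0,0,0,-1]]]' 45
```

```text
time: 2.7
ee_pos: [0.509, -0.0152, 0.0576]
eef_rot: [0.977, -0.213, 0.001, -0.0]
ft_force: [-0.3, 1.3, -0.9]
width: 0.0871
grip_force: 0.0
time: 3.5
ee_pos: [0.5082, -0.0149, 0.0565]
eef_rot: [0.977, -0.212, -0.0, 0.0]
ft_force: [0.3, 0.4, 0.2]
width: 0.031
grip_force: 0.0
```

```bash
python3 -m crank '[[[0,0,0,0,-1],[0,0,0,0,-1],[0,0,0,0,-1],[0,0,0,0,-1],[0,0,0,0,-1]]]' 45
```

```text
time: 4.0
ee_pos: [0.5082, -0.015, 0.0565]
eef_rot: [0.977, -0.212, -0.0, 0.0]
ft_force: [-0.6, -0.4, -0.7]
width: 0.0217
grip_force: 45.0
```

```bash
python3 -m crank '[[[0,0,-20,0,-1],[0,0,-45,0,-1],[0,0,-65,0,-1],[-16,-25,-65,0,-1],[-36,-55,-65,-6,-1],[-58,-90,-65,-12,-1],[-80,-125,-65,-18,-1],[-104,-160,-65,-24,-1],[-124,-190,-65,-30,-1],[-138,-212,-65,-32.5,-1],[-144,-222,-65,-32.5,-1],[-144,-222,-65,-32.5,-1],[-144,-222,-65,-32.5,-1],[-144,-222,-65,-32.5,-1],[-144,-222,-65,-32.5,-1]]]'
python3 - <<'E'
from h import *
snap('scene','s2');snap('side','d2');c=snap('wrist','w2');s=r.read_state(); print(s['ee_pos'],s['joint_positions'],s['ft_force'],s['torque']); print(R.from_quat(s['eef_rot']).as_matrix().round(3))
a=cv2.imread('pics/scene0.png')
b=cv2.imread('pics/w2.png');d=cv2.imread('pics/s2.png')
cv2.imwrite('pics/c3.png',np.hstack([cv2.resize(b,(400,300)),cv2.resize(d[180:360,80:320],(400,300))]))
E
```

```text
time: 5.5
ee_pos: [0.4698, 0.2454, 0.1215]
eef_rot: [0.998, 0.068, 0.0, 0.0]
ft_force: [-0.2, 0.3, -2.7]
width: 0.0217
grip_force: 45.0
[0.46957266 0.24615591 0.12156527] [ 0.11057244  0.3011213  -0.7798298   1.80303253  0.23292257  1.1318541
 -2.17942326] [ 2.33669858e-01 -5.29697069e-04 -4.08877399e+00] [0.0134652  0.00698834 0.02662625]
[[ 0.99   0.138  0.   ]
 [ 0.138 -0.99  -0.   ]
 [ 0.     0.    -1.   ]]
```

View pics/c3.png

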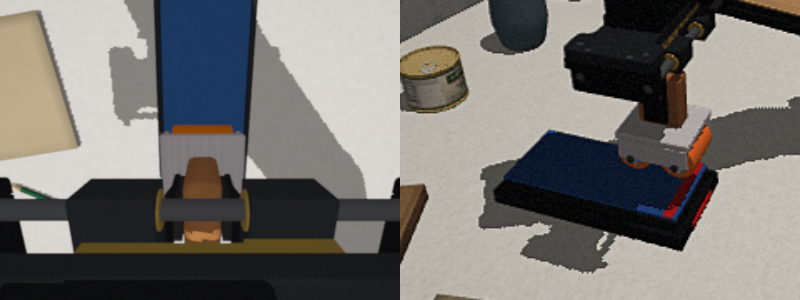

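Wrist view: the wheels (172..233) are centred over the sheet (160..247) and parallel to it. The scene view shows the roller held upright above the striped end. Now I press down.

```bash
python3 -m crank '[[[0,0,10,0,-1],[0,0,20,0,-1],[0,0,30,0,-1],[0,0,34,0,-1],[0,0,36,0,-1],[0,0,38,0,-1],[0,0,40,0,-1],[0,0,41,0,-1],[0,0,41,0,-1],[0,0,41,0,-1],[0,0,41,0,-1]]]'
```

```text
time: 6.75
ee_pos: [0.4698, 0.2466, 0.0809]
eef_rot: [0.998, 0.069, 0.0, 0.0]
ft_force: [1.2, -4.3, 5.2]
width: 0.0217
grip_force: 45.0
```

```bash
python3 -m crank '[[[4,0,0,0,-1],[11,0,0,0,-1],[18,0,0,0,-1],[25,0,0,0,-1],[32,0,0,0,-1],[39,0,0,0,-1],[46,0,0,0,-1],[53,0,0,0,-1],[60,0,0,0,-1],[67,0,0,0,-1]]]'
```

```text
time: 7.75
ee_pos: [0.5361, 0.2563, 0.0806]
eef_rot: [0.998, 0.07, 0.0, -0.0]
ft_force: [0.4, -3.3, 5.5]
width: 0.0218
grip_force: 45.0
```

```bash
python3 -m crank '[[[7,0,0,0,-1],[14,0,0,0,-1],[21,0,0,0,-1],[28,0,0,0,-1],[35,0,0,0,-1],[42,0,0,0,-1],[49,0,0,0,-1],[56,0,0,0,-1],[63,0,0,0,-1],[69,0,0,0,-1],[69,0,0,0,-1],[69,0,0,0,-1]]]'
python3 - <<'E'
from h import *
snap('side','d3');a=cv2.imread('pics/d3.png');cv2.imwrite('pics/c4.png',cv2.resize(a[150:330,80:320],(800,600)))
E
```

```text
time: 8.95
ee_pos: [0.6046, 0.2662, 0.0807]
eef_rot: [0.998, 0.07, 0.0, -0.0]
ft_force: [1.2, -3.3, 5.9]
width: 0.0216
grip_force: 45.0
```

View pics/c4.png

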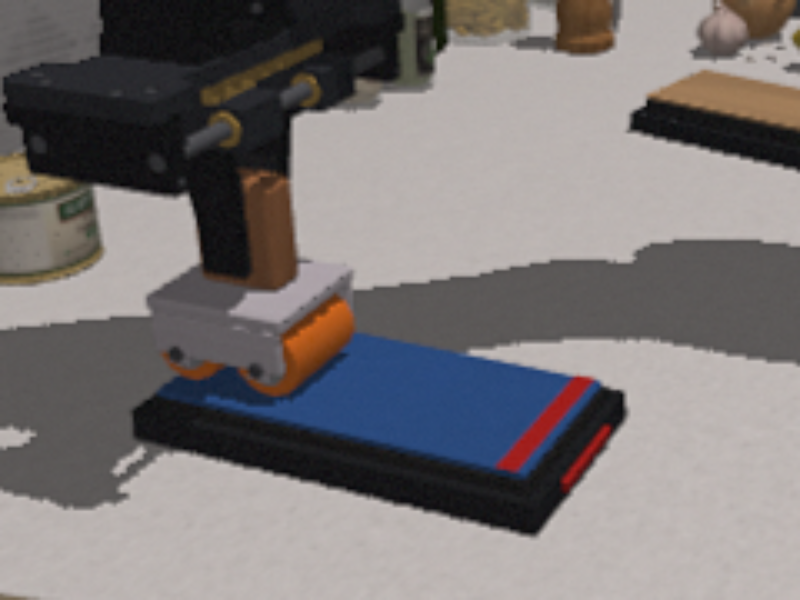

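The side view shows the roller upright and pressed on the plain end of the blue sheet. Next I lift it and carry it to the bare worktop between the trays.

```bash
python3 -m crank '[[[0,0,-10,0,-1],[0,0,-30,0,-1],[0,0,-50,0,-1],[-8,15,-50,0,-1],[-24,45,-50,0,-1],[-46,82,-50,0,-1],[-68,122,-50,0,-1],[-90,160,-50,0,-1],[-110,198,-50,0,-1],[-122,221,-50,0,-1],[-128,230,-50,0,-1],[-128,230,-50,0,-1],[-128,230,-50,0,-1],[-128,230,-30,0,-1],[-128,230,-10,0,-1],[-128,230,5,0,-1],[-128,230,15,0,-1],[-128,230,20,0,-1],[-128,230,20,0,-1],[-128,230,20,0,-1]]]'
```

```text
time: 11.0
ee_pos: [0.5097, 0.0204, 0.0611]
eef_rot: [0.998, 0.07, 0.0, -0.0]
ft_force: [0.1, -0.5, -3.4]
width: 0.0217
grip_force: 45.0
```

```bash
python3 -m crank '[[[0,0,1,0,-1],[0,0,2,0,-1],[0,0,3,0,-1],[0,0,3.5,0,-1],[0,0,3.5,0,-1],[0,0,3.5,0,-1]]]'
```

```text
time: 11.6
ee_pos: [0.5092, 0.0201, 0.0571]
eef_rot: [0.998, 0.07, 0.0, 0.0]
ft_force: [-0.1, 0.7, -2.9]
width: 0.0216
grip_force: 45.0
```

```bash
python3 -m crank '[[[0,0,0.5,0,-1],[0,0,0.8,0,-1],[0,0,0.8,0,-1]]]'; python3 -m crank '[[[0,0,0,0,1],[0,0,0,0,1],[0,0,0,0,1],[0,0,0,0,1],[0,0,0,0,1],[0,0,0,0,1],[0,0,0,0,1],[0,0,0,0,1],[0,0,0,0,1],[0,0,0,0,1]]]'
```

```text
time: 11.9
ee_pos: [0.5094, 0.0202, 0.0565]
eef_rot: [0.998, 0.07, 0.0, 0.0]
ft_force: [-0.6, 0.1, -0.2]
width: 0.0215
grip_force: 45.0
time: 12.9
ee_pos: [0.5092, 0.0201, 0.0562]
eef_rot: [0.998, 0.07, 0.0, 0.0]
ft_force: [-0.4, -0.4, 0.1]
width: 0.0855
grip_force: 0.0
```

```bash
python3 -m crank '[[[0,0,-15,0,1],[0,0,-40,0,1],[0,0,-70,0,1],[0,0,-100,0,1],[0,0,-130,0,1],[0,0,-150,0,1],[0,0,-150,0,1],[0,0,-150,0,1],[0,0,-150,0,1],[0,0,-150,0,1],[0,0,-150,0,1]]]'
python3 - <<'E'
from h import *
snap('side','d5');a=cv2.imread('pics/d5.png');cv2.imwrite('pics/c5.png',cv2.resize(a[100:280,180:420],(800,600)))
E
```

```text
time: 14.0
ee_pos: [0.5088, 0.0202, 0.2056]
eef_rot: [0.998, 0.07, -0.001, -0.0]
ft_force: [0.9, 0.4, -0.3]
width: 0.0868
grip_force: 0.0
```

View pics/c5.png

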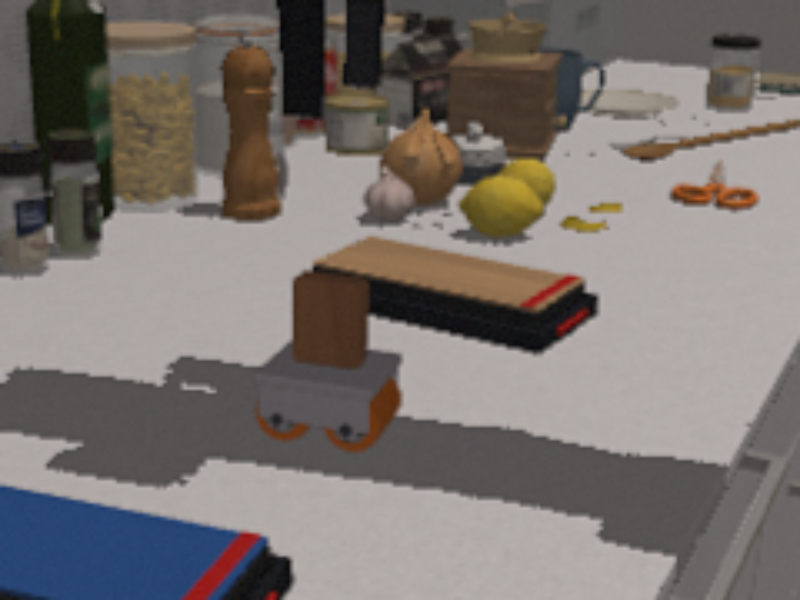

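The roller stands upright on the bare worktop, clear of both trays, and the gripper is well above it.

```bash
python3 -c "
from bench import r
print(r.close_job())"
```

```text
the job is handed in; nothing more can be done
None
```

I rolled the blue sheet in one pass from the striped end to the plain end at about 8–9 N (roughly 6 mm of sink), stood the roller upright on the bare worktop between the trays, and handed the job in at about 14 s; I did not measure the wheel turn directly, and the hand-in gave no verdict.

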